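# Clamp the guide scope in its sloping stand

### The arm

A 6-joint arm with a two-finger parallel gripper is mounted at the origin on the work surface. World frame = base frame: x ahead of the robot, y to its left, z up, the work surface at z = 0. Lengths are in mm, angles in rad, forces in N, time in s.
With the tool pointing down it reaches from about 350 to 975 mm from the base axis. Payload 7.1 kg.
Tool frame: the origin (TCP) lies at the very end of the fingers, on their centre line; the grasp point (between the pads) lies grip_depth behind it (grip_depth is the distance from the TCP to the grasp point, in mm); z points along the fingers, y is the line along which they close (so a half turn about z gives the same grasp; the last joint's range is limited). The gripper opens to 88 mm and grips with 3 to 60 N. Pads are 20 mm wide; open, the fingers measure 115 mm over their backs; the gripper's body (75 mm by 178 mm) begins 61 mm behind the grasp point.
Start: joints at [-1.366, 0.423, 1.63, -0, 1.089, -0.019], TCP at [138.73, -609.392, 222.675] pointing down, gripper open.
Joint ranges: [-3, 3], [-0.9, 2.11], [0.09, 2.58], [-1.31, 4.45], [0.11, 2.69], [-2.54, 2.54]. Speed limits (rad/s): [2.39, 2.39, 3.01, 3.14, 3.14, 3.14].

### API

Orientations are given as a rotation vector (axis times angle).
In Python, from bench import observe, camera, finish_job, grip_depth gives the robot as it stands. The module is installed in compiled form; this text tells all that it offers.
- The arm moves only by the tool apply_moves, never from a script. Its argument "motion" is a list of rows, each a list of 5 numbers: the finger opening in cm, from 0 to 8.78, then the shift along the tool's x, y, z in cm, then the turn about the tool's z in rad. In form: [[hand, x, y, z, spin], ...]. A call has exactly 10 rows; each row shifts and turns the commanded pose from where the row before left it, along the tool's axes as they then stand; what a row does not reach is not made up. A row lasts 1/12 s, in which the tool goes at most 41.7 mm and 7.16 degrees, less where a joint would pass 70% of its speed; a pose out of reach is approached as far as the arm can. A call with a gripper value outside its range is refused whole. The fingers move at their own pace and stop on an object; the grip force is fixed at half the most. Time passes only in rows, so rows that do not move let the fingers close, or fill a call up. It gives the time, the measured TCP pose, the force, the opening and the grip force at its end, in the units of the state.
- observe(): the state, without advancing time (a new reading comes with each control period).
- camera(name): name is "scene" or "top" or "wrist"; returns a dict with "pixels" (384x512x3 uint8, blue, green, red), "mtx" (3x3 intrinsics, pixels), "pose" (4x4, takes a point from camera to world coordinates); the wrist camera has in their place "hand_eye" (4x4, takes a point from camera to tool coordinates, whose origin is the TCP and whose axes are the flange's). Camera axes: x right, y up, looking along -z (the intrinsics and any distortion apply to the point x, -y, -z); pixel columns grow to the right and rows downward; lengths in mm; the calibration is good to about 2 mm. The wrist camera is an equidistant fisheye: a pixel r from the principal point sees the ray r / f radians off the axis. A picture is of the moment at which its call begins: read the wrist's pose just before it. There is no depth.
- finish_job(): hands the job in; it is judged then, once.
The state is a dict: "clock": time; "qpos": joint angles; "joint_vel": joint speeds; "effort": joint torques, N m; "eef_pos": TCP position; "tool_rot": TCP orientation; "contact_force": force on the tool from outside, world axes, zero at the start; "moment": the same for the moment, N m; "grip_width": finger opening in mm; "finger_force": force on a finger pad.
Only numpy, scipy, OpenCV 4.12 (cv2) and the standard library are available. Lean on these libraries where they do the work, as an engineer would, in place of code of your own. Each camera call takes 0.05 s, during which the arm holds its last target. There are 200 camera calls.

### The job

Pick the blue guide-scope tube off its wooden rest and lay it, without banging it down, in the two black saddles of the sloping stand, with its wide objective end uphill and its narrow end down close against the yellow foot stop. Then swing the red keeper bar over the tube and press it fully shut until it clicks home in its detent. Leave the other things on the bench where they are.

Things in the scene. Friction and masses are not known exactly. Their poses are not given: they have to be found in the camera images.
- tube: blue guide-scope tube, 200 mm long, round, 0.35 kg. Origin on its axis at mid-length; x runs along the axis to the wide objective end. Diameter 50 mm from x = -100 to +72 mm, then a black 62 mm bell from x = +72 to +100 mm. Its roll about x does not matter. It starts lying level on the wooden rest, axis 62 mm above the table, free of the rest between x = -42 and +42 mm
- objective (a point): centre of the tube's wide end face (tube x = +100 mm)
- rest: plywood base 150 x 90 x 12 mm, fixed, with two light wooden V saddles 16 mm thick at x = -50 and +50 mm, their arms' tops 52 mm above the table and 64 mm apart over all. Origin on the table under its centre, x along the tube's axis
- cradle: sloping cradle of the fixed aluminium stand (220 x 146 mm, on a 210 x 120 mm base). Origin: where the tube's centre belongs, 118 mm above the table; home, tube axes match cradle axes. x points uphill along the tube, 25 degrees above level, away from the robot; y to the left seen from the robot; z square to the slope, up. Numbers below are mm in this frame
- saddle (a point): centre line of the tube over the upper saddle, cradle x = +55. Two black 90 degree V saddles, at x = -55 and +55, each 16 mm thick, arm tips at y = +-28, z = -12; between them it is open down to the floor at z = -50
- foot_stop (a point): middle of the face of the yellow foot stop, at x = -100, level with the tube's axis; the stop is 56 mm wide, 10 mm thick and its top is at z = +12
- hinge (a point): hinge axis of the keeper bar, at x = +55, y = -48, z = +34, parallel to cradle x, on an aluminium post 20 x 14 mm whose top is at z = +28 (hinge pin to z = +42)
- catch (a point): sprung brass detent ball 10 mm across, centre at x = +55, y = +55, z = +37, on the catch post (x = 45 to 65, y = 60 to 76, top at z = +46)
- keeper (a joint): angle of the red keeper bar, rad: 0 = shut, across the tube along cradle +y; pi/2 = square to the slope; stops at 2.3, leaning out to -y. Stiff hinge: stays where left. Shut, its top is at cradle z = +39 and it clears the tube by 1.5 mm. At about 0.15 its nose meets the ball; about 6 N on the orange thumb pad pushes it past, to 0, where the ball holds it
- keeper_tip (a point): middle of the keeper bar 90 mm from its hinge. The bar is 18 mm wide (along cradle x), 10 mm thick, 92 mm long from the hinge, then a steel nose to 101 mm; orange thumb pad 26 x 30 mm, 61 to 91 mm from the hinge
- screwdriver: yellow screwdriver, 180 mm, lying loose; bystander
- eyepiece: black eyepiece, 48 mm wide, 72 mm high, standing loose; bystander
- bottle: white plastic bottle, 70 mm wide, 170 mm high, standing loose; bystander
- carton: small cardboard carton 120 x 90 x 70 mm, loose; bystander
- camera: black camera 100 mm wide, 70 mm high, loose; bystander
- cup: blue plastic cup, 76 mm wide, 90 mm high, loose; bystander
There are look-alikes about, which are no part of the job. Of the things shaped like the tube, the blue one is meant.

How it is judged:
By the outcome, as a careful person would: the job done as asked, in the order asked, and still so for the second after the job is handed in, with the robot touching nothing.
It also fails if it takes over 69 s, if anything falls off the work surface, if the arm or the gripper's body presses on something with over 40 N, if the wrist force passes 120 N, or if a joint passes its speed limit or range.

## Working session

There is one attempt and no reset: what is moved stays moved. The work goes in short steps, Python scripts to look and compute and a tool call to move; the robot and the scene stay as the last step left them, time stands still between calls to the robot, and variables do not carry over. Pictures are saved under pics/ and viewed, at most 13 in all, crops included, and the job is handed in when it is done.

Besides the shell and the picture viewer there is one more tool, called after "Call:" as name(argument=value, ...), one argument or row to a line, values as JSON. apply_moves: Moves the arm, as the interface text tells. Its arguments: {"type":"object","properties":{"motion":{"type":"array","items":{"type":"array","items":{"type":"number"}}}},"required":["motion"]}

```bash
mkdir -p pics; cat > h.py <<'E'
import numpy as np, cv2
from scipy.spatial.transform import Rotation as R
from bench import observe, camera, grip_depth
def proj(c,P):
    P=np.atleast_2d(P); M=np.linalg.inv(c["pose"]); p=P@M[:3,:3].T+M[:3,3]
    q=np.c_[p[:,0],-p[:,1],-p[:,2]]@np.array(c["mtx"]).T
    return q[:,:2]/q[:,2:]
def ray(c,u,v):
    d=np.linalg.inv(c["mtx"])@[u,v,1]; d=np.array([d[0],-d[1],-d[2]])
    T=np.array(c["pose"]); return T[:3,3],T[:3,:3]@d
def onz(c,u,v,z):
    o,d=ray(c,u,v); return o+d*(z-o[2])/d[2]
E
python3 - <<'E'
from h import *
import pickle
np.set_printoptions(precision=2,suppress=True)
cs={n:camera(n) for n in("scene","top")}
pickle.dump(cs,open("c0.pkl","wb"))
for n,c in cs.items():
    cv2.imwrite(f"pics/{n}0.png",cv2.resize(c["pixels"],(800,600),interpolation=cv2.INTER_CUBIC))
    print(n,c["mtx"],c["pose"],[k for k in c])
print(observe(),grip_depth)
E
```

```text
scene [[406.38   0.   259.96]
 [  0.   406.38 188.7 ]
 [  0.     0.     1.  ]] [[  -0.24   -0.82    0.52 1142.02]
 [   0.97   -0.2     0.14  129.95]
 [  -0.01    0.54    0.84 1078.58]
 [   0.      0.      0.      1.  ]] ['pixels', 'mtx', 'pose']
top [[413.06   0.   259.07]
 [  0.   413.06 186.56]
 [  0.     0.     1.  ]] [[  -0.03    0.99   -0.16  344.67]
 [  -1.     -0.03   -0.01  -14.83]
 [  -0.01    0.16    0.99 1408.75]
 [   0.      0.      0.      1.  ]] ['pixels', 'mtx', 'pose']
{'clock': 0.1, 'qpos': array([-1.37,  0.42,  1.63, -0.  ,  1.09, -0.02]), 'joint_vel': array([-0., -0., -0.,  0., -0., -0.]), 'effort': array([  0.  , -54.56, -27.43,   0.06,   0.02,  -0.  ]), 'eef_pos': array([ 138.61, -608.94,  222.  ]), 'tool_rot': array([-3.12, -0.35,  0.  ]), 'contact_force': array([ 0.36, -0.09, -0.1 ]), 'moment': array([0.  , 0.  , 0.03]), 'finger_force': 0.0, 'grip_width': 87.87833090284613} 18.700000000000003
```

View pics/scene0.png

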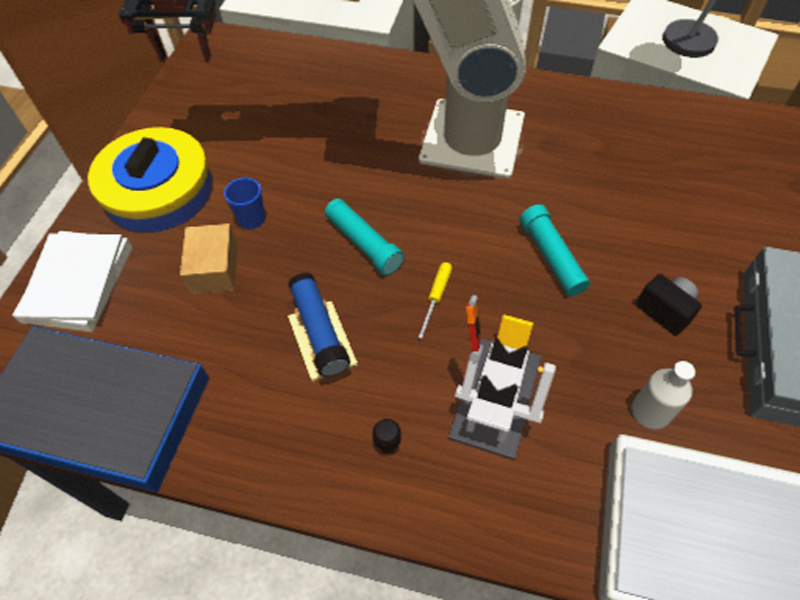

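View pics/top0.png

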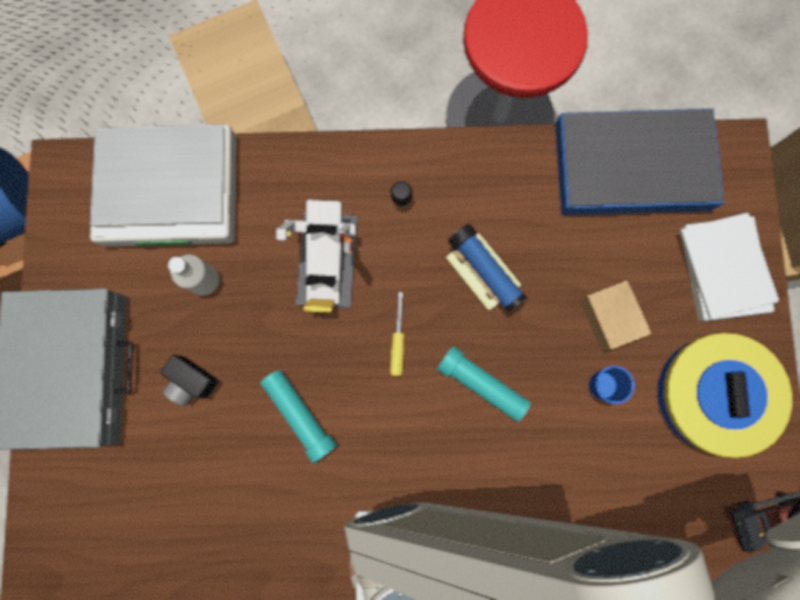

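The picture shows three tube-shaped things. The blue one is on the wooden rest, scene (318,325) and top (488,268). Two teal ones lie on the table, scene (363,237) and (555,250). The blue one on the plywood rest fits, with its black bell at scene (330,360). I'll confirm with an enlarged crop.

```bash
python3 - <<'E'
from h import *
import pickle
cs=pickle.load(open("c0.pkl","rb"))
def crop(n,u,v):  # 66x50 -> 400x300, 6x
    return cv2.resize(cs[n]["pixels"][v:v+60,u:u+80],(400,300),interpolation=cv2.INTER_CUBIC)
a=np.vstack([np.hstack([crop("top",275,140),crop("scene",165,170)]),np.hstack([crop("top",170,138-15),crop("scene",278,180)])])
# scene stand crop from (278,180)
cv2.imwrite("pics/crop.png",a)
for n,c in cs.items(): 
    hs=[];
    print(n, np.round(proj(c,[[600,0,0],[600,-200,62]]),1))
E
```

```text
scene [[264.3 227.6]
 [197.5 203.5]]
top [[256.8 178.1]
 [316.8 173.1]]
```

View pics/crop.png

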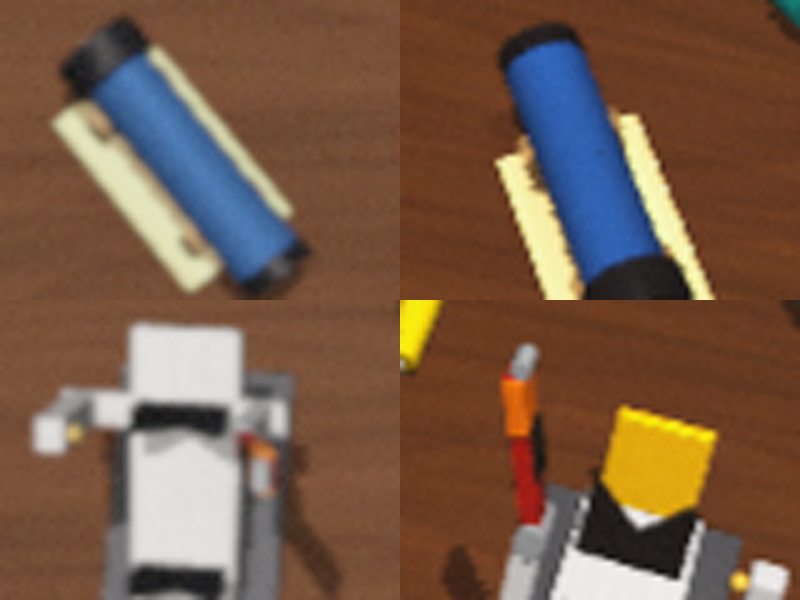

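The crop confirms it: the blue tube is on the rest with its black bell at the upper left in the top view, pointing away from the robot. The keeper stands open at the scene crop (525,450), and the brass ball is at (740,580). Next I'll fit the poses.

```bash
cat >> h.py <<'E'
def cradle(x,y,yaw):
    r=R.from_euler("z",yaw)*R.from_euler("y",-np.radians(25))
    return lambda P: r.apply(P)+[x,y,118.]
E
python3 - <<'E'
from h import *
import pickle
from scipy.optimize import least_squares
np.set_printoptions(precision=2,suppress=True)
cs=pickle.load(open("c0.pkl","rb")); S,T=cs["scene"],cs["top"]
f=lambda p,o,q: (np.array(p,float)-q+.5)/5-.5+o
ss=lambda *p:f(p,(278,180),(400,300)); tt=lambda *p:f(p,(170,123),(0,300))
obs=[(S,(55,55,37),ss(740,580)),(T,(55,55,37),tt(74,432)),(S,(-110,-28,12),ss(622,405)),(S,(-110,28,12),ss(718,430)),
(S,(-55,-28,-12),ss(594,482)),(S,(-55,28,-12),ss(698,518)),(T,(55,68,46),tt(50,432)),(T,(55,28,-12),tt(134,414)),(T,(55,-28,-12),tt(228,416)),
(T,(-55,28,-12),tt(131,580)),(T,(-55,-28,-12),tt(224,582)),(T,(-105,28,12),np.array([304,305.])/1.5625),(T,(-105,-28,12),np.array([336,305.])/1.5625)]
r=lambda p:np.concatenate([proj(c,cradle(*p)(np.array([P])))[0]-o for c,P,o in obs])
s=least_squares(r,[700,120,0],loss="soft_l1"); print("cradle",s.x[:2],np.degrees(s.x[2])); print(r(s.x).reshape(-1,2))
C=cradle(*s.x)
for a in np.arange(1.4,2.31,.1):
    P=C(np.array([[55,-48+l*np.cos(a),34+l*np.sin(a)] for l in(76,97)]))
    print(round(a,1),proj(S,P).ravel(),proj(T,P).ravel())
print("obs pad",ss(520,405),"nose S",ss(525,358),"T pad",tt(262,452),"nose",tt(264,478))
# tube
g=lambda *p:f(p,(275,140),(0,0))
def sil(c,x,y,a,l,rad):
    ax=np.array([np.cos(a),np.sin(a),0]);p=np.array([x,y,62])+l*ax
    v=p-np.array(c["pose"])[:3,3];n=np.cross(ax,v);n/=np.linalg.norm(n)
    return np.array([p-rad*n,p+rad*n])
def rt(p):
    o=[]
    for l,rad,q in((100,31,(g(62,70),g(120,18))),(72,25,(g(83,97),g(150,50))),(-100,25,(g(240,292),g(310,246)))):
        u=proj(T,sil(T,*p,l,rad)); q=np.array(q)
        if np.linalg.norm(u[0]-q[0])>np.linalg.norm(u[1]-q[0]): q=q[::-1]
        o.append((u-q).ravel())
    return np.concatenate(o)
s=least_squares(rt,[640,-190,.7],loss="soft_l1");print("tube",s.x[:2],np.degrees(s.x[2]));print(rt(s.x).reshape(-1,4))
h=lambda q:(q-np.array([165,170])+.5)*5-.5+[400,0]
print("scene check",[h(proj(S,sil(S,*s.x,l,25))).ravel() for l in(72,-80)])
E
```

```text
cradle [627.82 166.42] -1444.7564585807531
[[-1.02  1.3 ]
 [-0.01 -0.34]
 [-1.11  0.54]
 [-1.03  0.85]
 [-0.67  2.44]
 [-1.69  0.86]
 [-0.05 -0.02]
 [-0.41  0.86]
 [-1.72  1.38]
 [ 0.01  0.94]
 [-1.49  1.48]
 [-0.17  1.15]
 [-3.42  2.1 ]]
1.4 [314.74 203.3  317.95 196.64] [210.14 154.89 207.83 156.27]
1.5 [311.76 202.15 314.1  195.15] [212.68 155.09 211.13 156.54]
1.6 [308.7  201.24 310.15 194.  ] [215.28 155.24 214.5  156.73]
1.7 [305.6  200.6  306.14 193.19] [217.91 155.34 217.91 156.86]
1.8 [302.49 200.23 302.13 192.72] [220.53 155.38 221.32 156.91]
1.9 [299.41 200.12 298.16 192.61] [223.12 155.37 224.68 156.89]
2.0 [296.39 200.28 294.28 192.85] [225.64 155.3  227.94 156.8 ]
2.1 [293.47 200.71 290.53 193.43] [228.08 155.19 231.08 156.64]
2.2 [290.67 201.4  286.94 194.34] [230.38 155.02 234.06 156.42]
2.3 [288.02 202.33 283.56 195.57] [232.55 154.8  236.84 156.13]
obs pad [301.6 200.6] nose S [302.6 191.2] T pad [222. 153.] nose [222.4 158.2]
tube [ 608.6  -181.53] 36.70407049125261
[[ 0.75 -1.46 -2.01  0.04]
 [-1.35 -0.3   0.42 -0.11]
 [-0.18  0.53  1.85  0.9 ]]
scene check [array([589.26, 307.31, 672.64, 273.32]), array([508.3 ,  97.35, 586.96,  66.75])]
```

Call:
apply_moves(
  motion=[
    [8.78,3.4,-1.93,0,0],
    [8.78,3.4,-1.93,0,0],
    [8.78,3.4,-1.93,0,0],
    [8.78,3.4,-1.93,0,0],
    [8.78,3.4,-1.93,0,0],
    [8.78,3.4,-1.93,0,0],
    [8.78,3.4,-1.93,0,0],
    [8.78,3.4,-1.93,0,0],
    [8.78,3.4,-1.93,0,0],
    [8.78,3.4,-1.93,0,0],
  ],
)

```text
clock: 0.93
eef_pos: [428.4, -344.1, 222.5]
tool_rot: [-3.122, -0.351, 0.0]
contact_force: [0.9, -0.7, -0.5]
grip_width: 87.7
finger_force: 0.0
```

Call:
apply_moves(
  motion=[
    [8.78,3.5,-1.98,0,0],
    [8.78,3.5,-1.98,0,0],
    [8.78,3.5,-1.98,0,0],
    [8.78,3.5,-1.98,0,0],
    [8.78,3.5,-1.98,0,0],
    [8.78,3.5,-1.98,0,0],
    [8.78,0,0,0,-0.104],
    [8.78,0,0,0,-0.104],
    [8.78,0,0,0,-0.104],
    [8.78,0,0,0,-0.104],
  ],
)

```text
clock: 1.77
eef_pos: [605.7, -182.7, 222.0]
tool_rot: [-2.979, -0.997, 0.001]
contact_force: [0.7, -1.0, 0.1]
grip_width: 88.1
finger_force: 0.0
```

```bash
cat >> h.py <<'E'
def wproj(c,o,P):
    "world points to wrist fisheye pixels"
    r=R.from_rotvec(o["tool_rot"]); t=r.inv().apply(np.atleast_2d(P)-o["eef_pos"])
    M=np.linalg.inv(c["hand_eye"]); p=t@M[:3,:3].T+M[:3,3]; d=np.c_[p[:,0],-p[:,1],-p[:,2]]
    th=np.arctan2(np.hypot(d[:,0],d[:,1]),d[:,2]); ph=np.arctan2(d[:,1],d[:,0]); m=c["mtx"]
    return np.c_[m[0][2]+m[0][0]*th*np.cos(ph),m[1][2]+m[1][1]*th*np.sin(ph)]
def go(x,y,z,head):
    "tool shift in cm, and spin, to a world TCP and heading (deg) of tool x"
    o=observe(); X=R.from_rotvec(o["tool_rot"]).as_matrix()
    h=np.degrees(np.arctan2(X[1,0],X[0,0])); s=-np.radians((head-h+180)%360-180)
    print("shift cm",np.round(X.T@(np.array([x,y,z])-o["eef_pos"])/10,2),"spin",round(s,3),"at",np.round(o["eef_pos"],1),"head",round(h,1),"F",np.round(o["contact_force"],1),"w",round(o["grip_width"],1),"q",np.round(o["qpos"],2),"t",o["clock"])
E
python3 - <<'E'
from h import *
import pickle
np.set_printoptions(precision=2,suppress=True)
o=observe(); w=camera("wrist"); s=camera("scene"); pickle.dump((o,w,s),open("c1.pkl","wb"))
print(w["mtx"],w["hand_eye"]); go(608.6,-181.5,222,36.7)
a=np.hstack([cv2.resize(w["pixels"],(512,384)),s["pixels"][100:292,120:264].repeat(2,0).repeat(2,1)])
cv2.imwrite("pics/w1.png",a)
E
```

```text
[[297.32   0.   254.42]
 [  0.   297.32 188.85]
 [  0.     0.     1.  ]] [[   0.      0.97    0.25   67.32]
 [   1.     -0.      0.      0.85]
 [   0.      0.25   -0.97 -159.55]
 [   0.      0.      0.      1.  ]]
shift cm [0.33 0.06 0.02] spin 0.001 at [ 605.6 -183.   222.2] head 36.7 F [0.5 0.1 0. ] w 88.1 q [-0.31  0.44  1.61  0.    1.1   0.62] t 1.8667
```

View pics/w1.png

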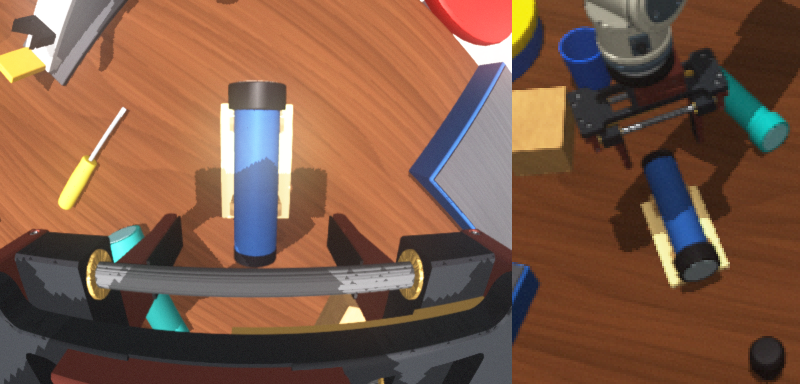

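The body is wide (178 mm) across the closing line, so a mid-tube grip would hit the open keeper at the stand. Gripping the bell (tube x≈86) clears it, and the droop goes the right way. I'll refine the tube pose from this wrist view. In it the bell sits at columns 228-287, row 80-107, and the narrow end is at columns 235-276, row about 262.

```bash
python3 - <<'E'
from h import *
import pickle
from scipy.optimize import least_squares
np.set_printoptions(precision=1,suppress=True)
o,w,s=pickle.load(open("c1.pkl","rb"))
r=R.from_rotvec(o["tool_rot"]); cp=r.apply(np.array(w["hand_eye"])[:3,3])+o["eef_pos"]
def sil(x,y,a,l,rad):
    ax=np.array([np.cos(a),np.sin(a),0]);p=np.array([x,y,62])+l*ax
    n=np.cross(ax,p-cp);n/=np.linalg.norm(n); return np.array([p+rad*n,p-rad*n])
im=w["pixels"].astype(int)
for v in (95,120,150,180,210,235): # blue/black extents
    row=im[v,200:320]; m=(row[:,0]>row[:,2]+25)if v>107 else (row.sum(1)<170)
    k=np.where(m)[0]+200; print(v,k.min(),k.max())
col=im[60:290,255]; print("col255",[(60+i,*c) for i,c in enumerate(col) if i%3==0 and (i<60 or i>170)])
P=[608.6,np.nan]
for l,rad in((100,31),(72,31),(72,25),(-100,25)): print(l,rad,wproj(w,o,sil(608.6,-181.5,np.radians(36.7),l,rad)).ravel())
top=lambda l,rad:wproj(w,o,[[608.6+l*np.cos(.6405),-181.5+l*np.sin(.6405),62+rad]])
print("tops",top(100,31),top(72,31),top(-100,25))
E
```

```text
Traceback (most recent call last):
ValueError: zero-size array to reduction operation minimum which has no identity
```

```bash
python3 - <<'E'
from h import *
import pickle
np.set_printoptions(precision=1,suppress=True)
o,w,s=pickle.load(open("c1.pkl","rb"))
r=R.from_rotvec(o["tool_rot"]); cp=r.apply(np.array(w["hand_eye"])[:3,3])+o["eef_pos"]
def sil(x,y,a,l,rad):
    ax=np.array([np.cos(a),np.sin(a),0]);p=np.array([x,y,62])+l*ax
    n=np.cross(ax,p-cp);n/=np.linalg.norm(n); return np.array([p+rad*n,p-rad*n])
im=w["pixels"].astype(int)
for v in (120,150,180,210,235):
    row=im[v,200:320]; k=np.where(row[:,0]>row[:,2]+25)[0]+200; print(v,k.min(),k.max())
for v in (92,98): print(v,im[v,222:294].sum(1))
print("col255 top",im[72:116,257].sum(1),"bot",im[240:272,255].sum(1))
for l,rad in((100,31),(72,31),(72,25),(-100,25)): print(l,rad,wproj(w,o,sil(608.6,-181.5,np.radians(36.7),l,rad)).ravel())
top=lambda l,rad:wproj(w,o,[[608.6+l*np.cos(.6405),-181.5+l*np.sin(.6405),62+rad]])
print("tops",top(100,31),top(72,31),top(-100,25),"bot",top(100,-31),top(-100,-25))
E
```

```text
120 235 278
150 235 277
180 235 276
210 235 276
235 235 275
92 [421 427 428 428 425 407 262 222 222 230 233 228 234 237 245 244 244 251
 245 248 248 266 258 266 271 276 293 321 340 371 399 428 447 474 494 488
 474 453 429 399 364 347 317 299 277 265 254 257 252 249 246 242 241 236
 237 237 234 221 235 227 220 209 212 229 332 419 420 431 415 418 414 418]
98 [397 405 405 436 427 412 306 252 230 243 251 244 262 254 257 255 258 257
 263 265 268 274 275 289 291 300 306 335 366 384 393 425 440 469 485 492
 473 434 413 395 370 344 322 303 286 280 259 254 265 254 256 262 256 256
 247 247 239 242 233 234 239 236 228 243 344 413 423 424 426 418 423 425]
col255 top [401 388 392 413 417 430 424 415 455 408 429 495 504 496 506 506 500 492
 501 492 488 481 491 494 487 488 492 486 491 483 487 490 482 489 474 454
 355 388 582 616 622 618 615 617] bot [366 359 364 369 363 358 365 364 365 368 358 365 366 362 361 353 251 160
 145 149 148 147 144 138 137 137 147 163 191 205 212 220]
100 31 [226.   80.9 284.4  81.3]
72 31 [225.9 106.8 284.1 107.1]
72 25 [231.5 106.7 278.5 107. ]
-100 25 [233.3 254.8 274.9 255.1]
tops [[255.2  77.3]] [[255.  105.9]] [[254.1 265.1]] bot [[255.2  83.7]] [[254.2 246.1]]
```

Call:
apply_moves(
  motion=[
    [8.78,2.93,0.08,0,0],
    [8.78,2.93,0.08,0,0],
    [8.78,2.93,0.08,0,0],
    [8.78,0,0,0,-0.12],
    [8.78,0,0,0,-0.12],
    [8.78,0,0,0,-0.12],
    [8.78,0,0,0,-0.12],
    [8.78,0,0,0,-0.12],
    [8.78,0,0,0,-0.12],
    [8.78,0,0,0,-0.12],
  ],
)

```text
clock: 2.7
eef_pos: [677.5, -132.8, 222.3]
tool_rot: [-2.318, -2.12, 0.001]
contact_force: [-0.4, -0.4, -0.4]
grip_width: 87.9
finger_force: 0.0
```

Call:
apply_moves(
  motion=[
    [8.78,0,0,0,-0.12],
    [8.78,0,0,0,-0.12],
    [8.78,0,0,0,-0.12],
    [8.78,0,0,0,-0.12],
    [8.78,0,0,0,-0.12],
    [8.78,0,0,0,-0.12],
    [8.78,0,0,0,-0.12],
    [8.78,0,0,0,-0.12],
    [8.78,0,0,0,-0.12],
    [8.78,0,0,0,-0.12],
  ],
)

```text
clock: 3.53
eef_pos: [677.5, -132.8, 222.3]
tool_rot: [-0.716, -3.058, -0.0]
contact_force: [0.9, 0.5, 0.7]
grip_width: 88.0
finger_force: 0.0
```

Call:
apply_moves(
  motion=[
    [8.78,0,0,0,-0.1218],
    [8.78,0,0,0,-0.1218],
    [8.78,0,0,0,-0.1218],
    [8.78,0,0,0,-0.1218],
    [8.78,0,0,0,-0.1218],
    [8.78,0,0,0,-0.1218],
    [8.78,0,0,0,-0.1218],
    [8.78,0,0,0,-0.1218],
    [8.78,0,0,0,-0.1218],
    [8.78,0,0,0,0],
  ],
)

```text
clock: 4.37
eef_pos: [677.5, -132.8, 222.4]
tool_rot: [0.981, -2.984, -0.0]
contact_force: [0.4, -0.0, 0.2]
grip_width: 88.0
finger_force: 0.0
```

```bash
python3 -c "
from h import *
go(677.5,-132.4,43.3,-143.6)"
```

```text
shift cm [-0.03  0.03 17.91] spin -0.0 at [ 677.5 -132.8  222.4] head -143.6 F [ 0.4 -0.   0.2] w 88.0 q [-0.21  0.52  1.47 -0.    1.15 -2.42] t 4.3667
```

Call:
apply_moves(
  motion=[
    [8.78,-0.03,0.03,3.0,0],
    [8.78,0,0,3.0,0],
    [8.78,0,0,3.0,0],
    [8.78,0,0,3.0,0],
    [8.78,0,0,3.0,0],
    [8.78,0,0,1.9,0],
    [8.78,0,0,1.0,0],
    [8.78,0,0,0,0],
    [5.0,0,0,0,0],
    [5.0,0,0,0,0],
  ],
)

```text
clock: 5.2
eef_pos: [679.0, -132.6, 45.3]
tool_rot: [-0.977, 2.984, -0.002]
contact_force: [-0.2, 0.2, 0.0]
grip_width: 77.8
finger_force: 0.0
```

Call:
apply_moves(
  motion=[
    [5.0,0,0,0,0],
    [5.0,0,0,0,0],
    [5.0,0,0,0,0],
    [5.0,0,0,0,0],
    [5.0,0,0,0,0],
    [5.0,0,0,0,0],
    [5.0,0,0,0,0],
    [5.0,0,0,0,0],
    [5.0,0,0,0,0],
    [5.0,0,0,0,0],
  ],
)

```text
clock: 6.03
eef_pos: [678.0, -131.3, 45.1]
tool_rot: [-0.978, 2.984, 0.001]
contact_force: [-1.6, 4.2, 4.6]
grip_width: 61.3
finger_force: 30.0
```

Call:
apply_moves(
  motion=[
    [5.0,0.01,0,-0.6,0],
    [5.0,0.04,0,-0.6,0],
    [5.0,0.07,0,-0.6,0],
    [5.0,0.09,0,-0.6,0],
    [5.0,0.11,0,-0.6,0],
    [5.0,0.14,0,-0.6,0],
    [5.0,0.17,0,-0.6,0],
    [5.0,0.19,0,-0.55,0],
    [5.0,0.22,0,-0.55,0],
    [5.0,0.23,0,-0.55,0],
  ],
)

```text
clock: 6.87
eef_pos: [667.4, -140.0, 102.7]
tool_rot: [-0.98, 2.985, -0.0]
contact_force: [-0.9, -0.3, -3.9]
grip_width: 61.4
finger_force: 30.0
```

```bash
python3 - <<'E'
from h import *
import pickle
o=observe(); w=camera("wrist"); s=camera("scene"); pickle.dump((o,w,s),open("c2.pkl","wb"))
go(677.5,-132.4,43.3,-143.6)
a=np.hstack([w["pixels"],s["pixels"][100:292,120:264].repeat(2,0).repeat(2,1)])
cv2.imwrite("pics/w2.png",a)
E
```

```text
shift cm [-1.24  0.06  6.01] spin -0.001 at [ 667.8 -140.2  103.3] head -143.7 F [-0.8  0.4 -2.9] w 61.7 q [-0.22  0.64  1.56 -0.    0.93 -2.43] t 6.9667
```

View pics/w2.png

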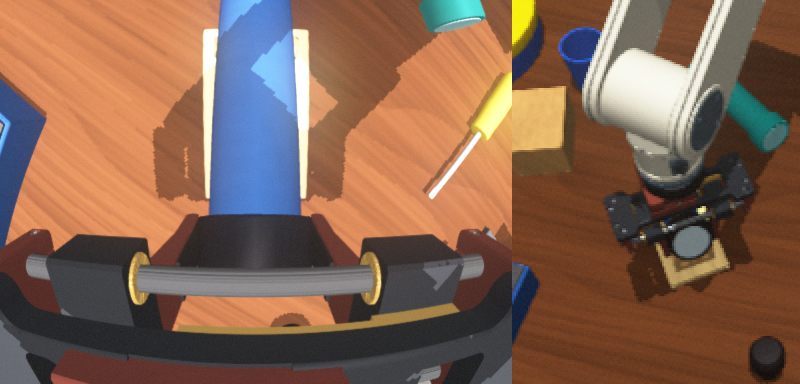

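```bash
cat >> h.py <<'E'
from scipy.optimize import least_squares
def tubefit(o,w,rows,lo,hi):
    "tube held at bell (gx=86): fit tilt (deg, narrow end down +), lateral offset, yaw offset, from blue edges in the wrist view"
    r=R.from_rotvec(o["tool_rot"]); he=np.array(w["hand_eye"]); im=w["pixels"].astype(int); ed=[]
    for v in rows:
        k=np.where(im[v,lo:hi,0]>im[v,lo:hi,2]+40)[0]+lo; ed.append((v,k.min()-.5,k.max()+.5))
    ed=np.array(ed)
    def cols(p):
        t,y0,ya=np.radians(p[0]),p[1],np.radians(p[2])
        a=np.array([np.cos(t)*np.cos(ya),np.cos(t)*np.sin(ya),np.sin(t)]) # tool axes, toward narrow end
        c=np.array([0,y0,-grip_depth]); ls=np.linspace(14,186,120); P=c+ls[:,None]*a
        v=P-he[:3,3]; n=np.cross(a,v); n/=np.linalg.norm(n,axis=1)[:,None]
        out=[]
        for s in(1,-1):
            q=wproj(w,o,r.apply(P+s*25*n)+o["eef_pos"]); i=np.argsort(q[:,1]); out.append(np.interp(ed[:,0],q[i,1],q[i,0]))
        out=np.sort(np.array(out),0); return (out-ed[:,1:].T).ravel()
    s=least_squares(cols,[10,0,0],loss="soft_l1"); print("tilt,y0,yaw",np.round(s.x,2),"rms",np.round(np.sqrt(np.mean(cols(s.x)**2)),2))
    print(ed[::3])
E
python3 - <<'E'
from h import *
import pickle
o,w,s=pickle.load(open("c2.pkl","rb")); tubefit(o,w,range(5,205,20),190,320)
E
```

```text
tilt,y0,yaw [27.03 -0.79  0.27] rms 0.94
[[  5.  220.5 290.5]
 [ 65.  216.5 294.5]
 [125.  212.5 296.5]
 [185.  210.5 299.5]]
```

Call:
apply_moves(
  motion=[
    [5.0,0,0,-0.8,0],
    [5.0,0,0,-1.5,0],
    [5.0,0,0,-2.2,0],
    [5.0,0,0,-2.8,0],
    [5.0,0,0,-3.0,0],
    [5.0,0,0,-3.0,0],
    [5.0,0,0,-3.0,0],
    [5.0,0,0,-2.5,0],
    [5.0,0,0,-1.8,0],
    [5.0,0,0,-1.0,0],
  ],
)

```text
clock: 7.8
eef_pos: [668.6, -140.0, 321.6]
tool_rot: [-0.979, 2.981, -0.003]
contact_force: [-0.9, -0.1, -3.5]
grip_width: 61.5
finger_force: 30.0
```

```bash
python3 - <<'E'
from h import *
import pickle
o=observe(); w=camera("wrist"); s=camera("scene"); pickle.dump((o,w,s),open("c3.pkl","wb"))
go(677.5,-132.4,361,-143.6)
try: tubefit(o,w,range(5,205,20),150,360)
except Exception as e: print(e)
E
```

```text
shift cm [-1.19  0.06 -4.07] spin -0.001 at [ 668.5 -140.   320.3] head -143.6 F [-0.2  0.5 -4.3] w 61.9 q [-0.22  0.42  1.4   0.    1.32 -2.43] t 7.9
tilt,y0,yaw [ 20.1  -22.82  22.93] rms 31.64
[[  5.  340.5 359.5]
 [ 65.  224.5 284.5]
 [125.  218.5 290.5]
 [185.  213.5 295.5]]
```

```bash
python3 - <<'E'
from h import *
import pickle
o,w,s=pickle.load(open("c3.pkl","rb")); 
im=w["pixels"].astype(int); print([ (v,np.where(im[v,200:310,0]>im[v,200:310,2]+40)[0][[0,-1]]+200) for v in range(10,70,5) if (im[v,200:310,0]>im[v,200:310,2]+40).any()])
tubefit(o,w,range(75,205,10),190,320)
E
```

```text
[(30, array([238, 270])), (35, array([232, 276])), (40, array([228, 280])), (45, array([227, 282])), (50, array([227, 282])), (55, array([226, 283])), (60, array([226, 284])), (65, array([225, 284]))]
tilt,y0,yaw [46.62 -0.77  0.08] rms 0.85
[[ 75.  223.5 285.5]
 [105.  219.5 289.5]
 [135.  217.5 291.5]
 [165.  214.5 293.5]
 [195.  212.5 296.5]]
```

Call:
apply_moves(
  motion=[
    [5.0,0,0,-0.6,0.05],
    [5.0,0,0,-1.2,0.08],
    [5.0,0,0,-1.6,0.08],
    [5.0,0,0,-1.7,0.08],
    [5.0,0,0,-1.7,0.08],
    [5.0,0,0,-1.7,0.08],
    [5.0,0,0,-1.6,0.08],
    [5.0,0,0,-1.5,0.08],
    [5.0,0,0,-1.0,0.06],
    [5.0,0,0,-0.5,0.05],
  ],
)

```text
clock: 8.73
eef_pos: [667.7, -139.9, 448.7]
tool_rot: [-0.139, -3.138, 0.0]
contact_force: [-0.5, -0.6, -3.5]
grip_width: 61.1
finger_force: 30.0
```

```bash
python3 - <<'E'
from h import *
import pickle
o=observe(); w=camera("wrist"); s=camera("scene"); pickle.dump((o,w,s),open("c4.pkl","wb"))
go(710,160,450,175.24)
try: tubefit(o,w,range(85,205,10),190,320)
except Exception as e: print(e)
E
```

```text
shift cm [-1.64 30.24 -0.18] spin -0.003 at [ 667.7 -139.9  448.2] head 175.1 F [ 1.   0.8 -4.4] w 61.6 q [-0.22  0.36  1.22 -0.    1.56 -1.71] t 8.8333
tilt,y0,yaw [50.68 -0.37 -0.33] rms 1.56
[[ 85.  223.5 285.5]
 [115.  219.5 288.5]
 [145.  218.5 291.5]
 [175.  215.5 293.5]]
```

Call:
apply_moves(
  motion=[
    [5.0,-0.16,1.5,0,0],
    [5.0,-0.16,2.8,0,0],
    [5.0,-0.16,3.6,0,0],
    [5.0,-0.16,3.6,0,0],
    [5.0,-0.16,3.6,0,0],
    [5.0,-0.16,3.6,0,0],
    [5.0,-0.16,3.6,0,0],
    [5.0,-0.16,3.6,0,0],
    [5.0,-0.16,2.8,0,0],
    [5.0,-0.16,1.5,0,0],
  ],
)

```text
clock: 9.67
eef_pos: [708.7, 164.1, 446.7]
tool_rot: [-0.127, -3.136, -0.001]
contact_force: [0.4, 0.2, -5.0]
grip_width: 61.4
finger_force: 30.0
```

```bash
python3 - <<'E'
from h import *
import pickle
o=observe(); w=camera("wrist"); s=camera("scene"); pickle.dump((o,w,s),open("c5.pkl","wb"))
go(710,160,450,175.24)
try: tubefit(o,w,range(95,205,10),190,320)
except Exception as e: print(e)
C=cradle(627.82,166.42,np.radians(-4.756))
P=np.array([(55,55,37),(-100,28,12),(-100,-28,12),(-110,28,12),(-110,-28,12),(-55,28,-12),(-55,-28,-12),(55,60,46),(55,76,46)],float)
print(np.c_[P,wproj(w,o,C(P)).round(1)])
cv2.imwrite("pics/w5.png",cv2.resize(w["pixels"],(800,600),interpolation=cv2.INTER_CUBIC))
E
```

```text
shift cm [-0.12 -0.28 -0.32] spin 0.002 at [709.  162.9 446.8] head 175.4 F [-0.3  0.4 -4.7] w 61.4 q [ 0.21  0.44  1.1   0.    1.6  -1.28] t 9.7667
tilt,y0,yaw [49.76 -1.1   0.39] rms 1.25
[[ 95.  221.5 287.5]
 [125.  219.5 290.5]
 [155.  216.5 292.5]
 [185.  214.5 294.5]]
[[  55.    55.    37.   289.9  129.5]
 [-100.    28.    12.   268.7   53.4]
 [-100.   -28.    12.   236.3   53.4]
 [-110.    28.    12.   268.6   49. ]
 [-110.   -28.    12.   236.5   49. ]
 [ -55.    28.   -12.   268.6   82. ]
 [ -55.   -28.   -12.   236.3   81.9]
 [  55.    60.    46.   294.1  127.2]
 [  55.    76.    46.   305.1  127.4]]
```

View pics/w5.png

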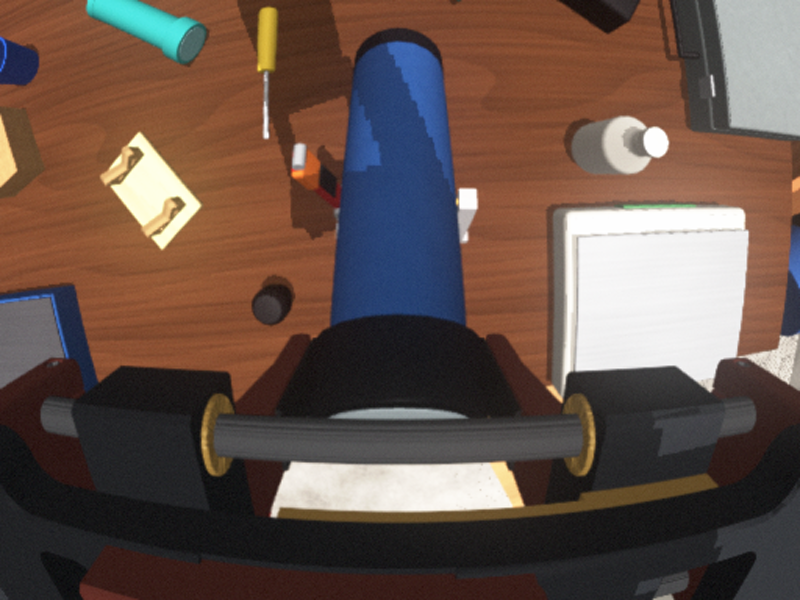

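Call:
apply_moves(
  motion=[
    [5.0,0.31,-0.01,1.0,0],
    [5.0,0.31,-0.01,2.0,0],
    [5.0,0.31,-0.01,2.7,0],
    [5.0,0.31,-0.01,2.7,0],
    [5.0,0.31,-0.01,2.7,0],
    [5.0,0.31,-0.01,2.7,0],
    [5.0,0.31,-0.01,2.7,0],
    [5.0,0.31,-0.01,2.4,0],
    [5.0,0.31,-0.01,1.8,0],
    [5.0,0.31,-0.01,0.8,0],
  ],
)

```text
clock: 10.6
eef_pos: [675.9, 159.0, 229.9]
tool_rot: [-0.136, -3.133, 0.003]
contact_force: [-0.3, -0.1, -4.5]
grip_width: 61.2
finger_force: 30.0
```

```bash
python3 - <<'E'
from h import *
import pickle
o=observe(); w=camera("wrist"); s=camera("scene"); pickle.dump((o,w,s),open("c6.pkl","wb"))
go(677.7,164.5,202,175.24)
try: tubefit(o,w,range(95,205,10),180,330)
except Exception as e: print(e)
C=cradle(626,168,np.radians(-4.756))
P=np.array([(55,55,37),(-100,28,12),(-100,-28,12),(-110,28,12),(-110,-28,12),(-55,28,-12),(-55,-28,-12),(45,60,46),(45,76,46),(65,76,46)],float)
print(np.c_[P,(wproj(w,o,C(P))*1.5625).round(1)])
cv2.imwrite("pics/w6.png",cv2.resize(w["pixels"],(800,600),interpolation=cv2.INTER_CUBIC))
E
```

```text
shift cm [-0.08  0.49  2.99] spin -0.003 at [676.6 159.8 231.9] head 175.0 F [ 0.2 -0.6 -4.3] w 61.7 q [ 0.21  0.52  1.45 -0.    1.18 -1.27] t 10.7
tilt,y0,yaw [48.24 -1.17  0.34] rms 0.91
[[ 95.  221.5 287.5]
 [125.  218.5 290.5]
 [155.  215.5 292.5]
 [185.  213.5 294.5]]
[[  55.    55.    37.   522.2  287.6]
 [-100.    28.    12.   449.    62.5]
 [-100.   -28.    12.   362.7   62.3]
 [-110.    28.    12.   448.2   51.3]
 [-110.   -28.    12.   363.2   51.1]
 [ -55.    28.   -12.   449.1  138.1]
 [ -55.   -28.   -12.   363.1  138. ]
 [  45.    60.    46.   535.7  263.2]
 [  45.    76.    46.   566.8  263.6]
 [  65.    76.    46.   569.9  304.4]]
```

View pics/w6.png

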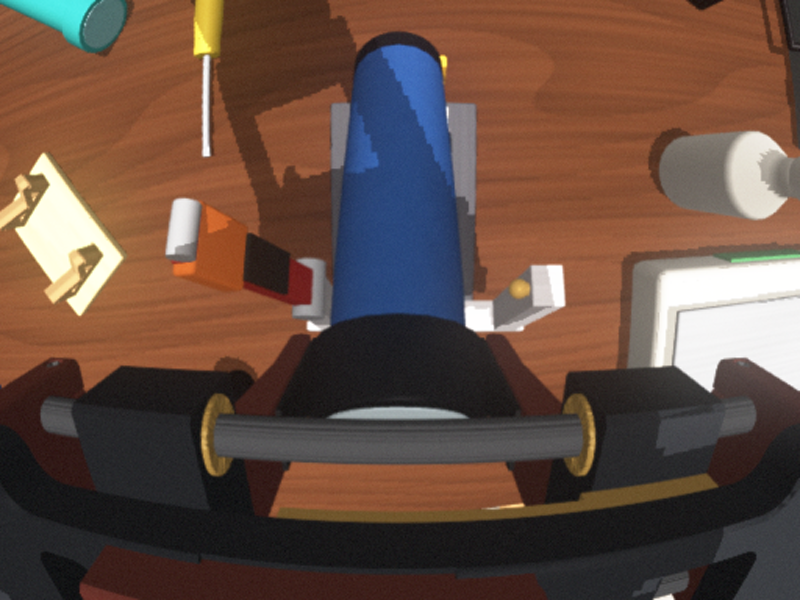

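Call:
apply_moves(
  motion=[
    [5.0,-0.09,0.18,0.4,0],
    [5.0,-0.09,0.18,0.5,0],
    [5.0,0,0,0.5,0],
    [5.0,0,0,0.4,0],
    [5.0,0,0,0.3,0],
    [5.0,0,0,0.2,0],
    [5.0,0,0,0.2,0],
    [5.0,0,0,0.2,0],
    [5.0,0,0,0.2,0],
    [5.0,0,0,0,0],
  ],
)

```text
clock: 11.53
eef_pos: [680.3, 164.7, 204.7]
tool_rot: [-0.134, -3.138, 0.0]
contact_force: [-0.2, 0.8, -5.0]
grip_width: 61.4
finger_force: 30.0
```

```bash
python3 - <<'E'
from h import *
import pickle
o=observe(); w=camera("wrist"); s=camera("scene"); pickle.dump((o,w,s),open("c7.pkl","wb"))
go(678.7,163.2,202,175.24)
try: tubefit(o,w,range(95,205,10),180,330)
except Exception as e: print(e)
E
```

```text
shift cm [ 0.16 -0.17  0.32] spin -0.003 at [680.5 164.8 205.1] head 175.1 F [ 0.8 -0.1 -4.7] w 61.8 q [ 0.22  0.55  1.46 -0.    1.13 -1.26] t 11.6333
tilt,y0,yaw [47.96 -1.03  0.25] rms 0.86
[[ 95.  221.5 287.5]
 [125.  218.5 290.5]
 [155.  215.5 293.5]
 [185.  213.5 295.5]]
```

Call:
apply_moves(
  motion=[
    [5.0,-0.14,-0.17,0.35,0],
    [5.0,-0.14,0,0.35,0],
    [5.0,-0.42,0,0.4,0],
    [5.0,-0.41,0,0.41,0],
    [5.0,-0.39,0,0.43,0],
    [5.0,-0.39,0,0.43,0],
    [5.0,-0.36,0,0.45,0],
    [5.0,-0.35,0,0.46,0],
    [5.0,-0.33,0,0.48,0],
    [5.0,-0.32,0,0.48,0],
  ],
)

```text
clock: 12.47
eef_pos: [713.4, 160.3, 162.6]
tool_rot: [0.134, 3.138, 0.0]
contact_force: [0.9, -0.3, 0.4]
grip_width: 61.9
finger_force: 30.0
```

```bash
python3 - <<'E'
from h import *
import pickle
o=observe(); w=camera("wrist"); s=camera("scene"); pickle.dump((o,w,s),open("c8.pkl","wb"))
go(627+95.6*.9966,166.3-95.6*.083+1,145,175.24)
try: tubefit(o,w,range(35,205,10),180,330)
except Exception as e: print(e)
E
```

```text
shift cm [-0.94 -0.    1.67] spin -0.003 at [712.9 160.2 161.7] head 175.1 F [ 0.  -0.4  0.1] w 61.9 q [ 0.2   0.64  1.41  0.    1.09 -1.28] t 12.5667
tilt,y0,yaw [34.86 -0.84 -0.15] rms 0.94
[[ 35.  220.5 287.5]
 [ 65.  218.5 289.5]
 [ 95.  216.5 292.5]
 [125.  214.5 294.5]
 [155.  212.5 296.5]
 [185.  211.5 297.5]]
```

Call:
apply_moves(
  motion=[
    [5.0,-0.29,0,0.4,0],
    [5.0,-0.29,0,0.45,0],
    [5.0,-0.2,0,0.38,0],
    [5.0,-0.1,0,0.2,0],
    [5.0,-0.06,0,0.12,0],
    [5.0,0,0,0.06,0],
    [5.0,0,0,0.06,0],
    [5.0,0,0,0,0],
    [5.0,0,0,0,0],
    [5.0,0,0,0,0],
  ],
)

```text
clock: 13.4
eef_pos: [722.4, 159.1, 147.5]
tool_rot: [0.134, 3.138, -0.001]
contact_force: [-2.9, -3.3, 7.9]
grip_width: 61.7
finger_force: 30.0
```

```bash
python3 - <<'E'
from h import *
import pickle
o=observe(); w=camera("wrist"); s=camera("scene"); pickle.dump((o,w,s),open("c9.pkl","wb"))
go(627+95.6*.9966,166.3-95.6*.083+1,145,175.24)
try: tubefit(o,w,range(35,205,10),180,330)
except Exception as e: print(e)
a=np.hstack([w["pixels"],s["pixels"][130:322,250:394].repeat(2,0).repeat(2,1)])
cv2.imwrite("pics/w9.png",a)
E
```

```text
shift cm [0.01 0.02 0.25] spin -0.002 at [722.4 159.1 147.5] head 175.1 F [-2.4 -2.6  8.2] w 61.7 q [ 0.2   0.67  1.4  -0.    1.08 -1.28] t 13.5
tilt,y0,yaw [28.75 -1.   -0.16] rms 0.88
[[ 35.  216.5 290.5]
 [ 65.  215.5 292.5]
 [ 95.  213.5 294.5]
 [125.  211.5 295.5]
 [155.  210.5 297.5]
 [185.  209.5 298.5]]
```

View pics/w9.png

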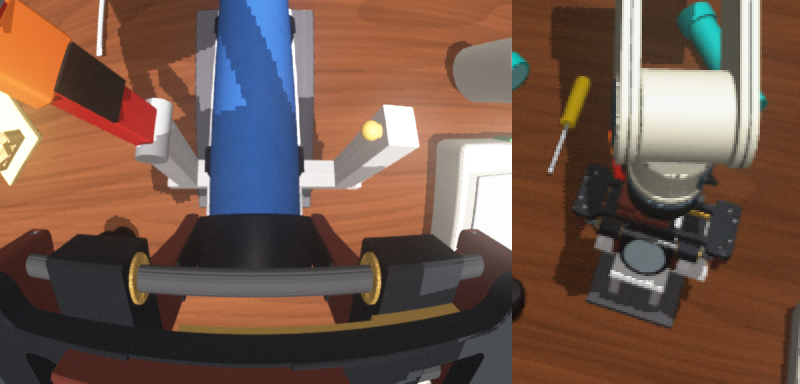

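Call:
apply_moves(
  motion=[
    [5.0,0.18,0,0.07,0],
    [5.0,0.18,0,0.085,0],
    [5.0,0.18,0,0.085,0],
    [5.0,0.18,0,0.085,0],
    [5.0,0.18,0,0.085,0],
    [5.0,0.18,0,0.085,0],
    [5.0,0.18,0,0.085,0],
    [5.0,0.09,0,0.04,0],
    [5.0,0,0,0,0],
    [5.0,0,0,0,0],
  ],
)

```text
clock: 14.33
eef_pos: [711.6, 160.0, 142.9]
tool_rot: [0.135, 3.132, 0.0]
contact_force: [3.4, -3.5, 9.6]
grip_width: 61.5
finger_force: 30.0
```

```bash
python3 - <<'E'
from h import *
import pickle
o=observe(); w=camera("wrist"); pickle.dump((o,w),open("c10.pkl","wb"))
go(627+77.9*.9966,166.3-77.9*.083+1,135.6,175.24)
C=cradle(627,166.3,np.radians(-4.756))
P=np.array([(55,55,37),(45,60,46),(45,76,46),(65,76,46)],float); print(np.c_[P,wproj(w,o,C(P)).round(1)])
for l in (72,-100): print(l,wproj(w,o,C(np.array([[l,0,25.]]))))
a=np.vstack([cv2.resize(w["pixels"][0:60,180:340],(800,300),interpolation=cv2.INTER_CUBIC),cv2.resize(w["pixels"][85:235,110:430],(640,300),interpolation=cv2.INTER_CUBIC) if 0 else cv2.copyMakeBorder(cv2.resize(w["pixels"][85:235,110:430],(640,300),interpolation=cv2.INTER_CUBIC),0,0,0,160,0)])
cv2.imwrite("pics/w10.png",a)
E
```

```text
shift cm [0.7  0.03 0.72] spin -0.003 at [711.6 160.  142.9] head 175.1 F [ 3.9 -4.5 11.4] w 61.7 q [ 0.21  0.66  1.43 -0.    1.05 -1.28] t 14.3833
[[ 55.   55.   37.  375.  155.5]
 [ 45.   60.   46.  389.9 128.6]
 [ 45.   76.   46.  419.7 130.7]
 [ 65.   76.   46.  425.7 173. ]]
72 [[254.61292067 197.09451071]]
-100 [[253.85297296 -43.4533208 ]]
```

View pics/w10.png

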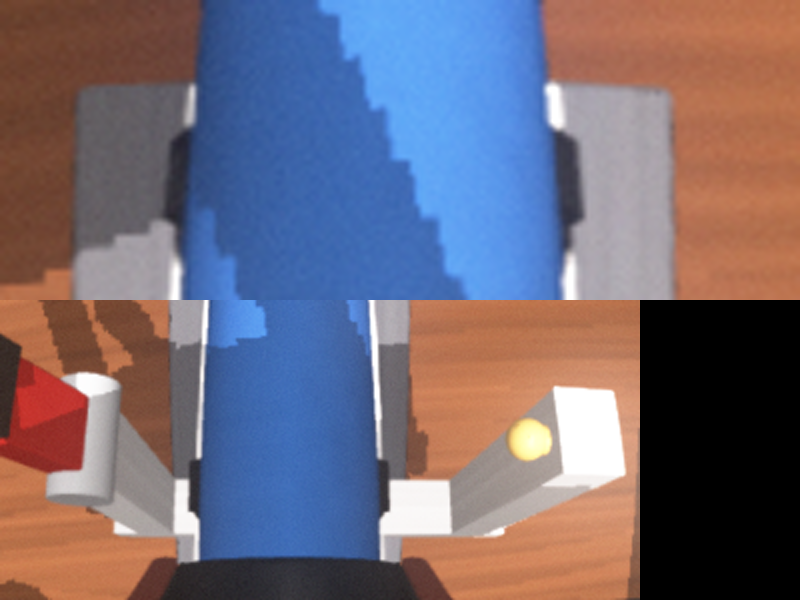

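```bash
python3 - <<'E'
from h import *
import pickle
o,w=pickle.load(open("c10.pkl","rb")); C=cradle(627,166.3,np.radians(-4.756))
for x in (72,76,80,84,88): print(x,wproj(w,o,C(np.array([[x,0,31.],[x,0,33]])))[:,1].round(1))
g=np.array(o["eef_pos"])+[0,0,grip_depth]; c=C(np.zeros((1,3)))[0]; r=R.from_euler("z",np.radians(-4.756))*R.from_euler("y",-np.radians(25))
print("grasp in cradle",r.inv().apply(g-c))
print([ (v,w["pixels"][v,255].sum()) for v in range(208,222)])
tubefit(o,w,range(5,205,10),180,330)
# blue width check against saddle: expected silhouette at cradle x=20,-20 for seated tube
he=np.array(w["hand_eye"]); cp=R.from_rotvec(o["tool_rot"]).apply(he[:3,3])+o["eef_pos"]; a=r.apply([1,0,0])
for z in(0,3):
  for x in(50,0,-50):
    p=C(np.array([[x,0,z]]))[0]; n=np.cross(a,p-cp); n/=np.linalg.norm(n); print(z,x,wproj(w,o,[p+25*n,p-25*n]).round(1).ravel())
E
```

```text
72 [195.  194.3]
76 [204.1 203.5]
80 [213.2 212.8]
84 [222.4 222.1]
88 [231.6 231.4]
grasp in cradle [95.32513541  0.69995732  3.68204676]
[(208, np.uint64(360)), (209, np.uint64(362)), (210, np.uint64(355)), (211, np.uint64(352)), (212, np.uint64(358)), (213, np.uint64(237)), (214, np.uint64(153)), (215, np.uint64(145)), (216, np.uint64(162)), (217, np.uint64(159)), (218, np.uint64(165)), (219, np.uint64(159)), (220, np.uint64(160)), (221, np.uint64(164))]
tilt,y0,yaw [28.38 -1.05 -0.05] rms 0.85
[[  5.  219.5 287.5]
 [ 35.  217.5 290.5]
 [ 65.  215.5 292.5]
 [ 95.  213.5 294.5]
 [125.  212.5 295.5]
 [155.  210.5 297.5]
 [185.  209.5 298.5]]
0 50 [299.1 164.7 209.8 165. ]
0 0 [295.   86.5 213.4  86.7]
0 -50 [290.4  26.1 217.7  26.3]
3 50 [299.9 163.3 209.1 163.6]
3 0 [295.7  84.  212.8  84.3]
3 -50 [290.8  23.3 217.3  23.5]
```

Call:
apply_moves(
  motion=[
    [5.0,0.1,0,0.03,0],
    [5.0,0.1,0,0.035,0],
    [5.0,0.1,0,0.035,0],
    [5.0,0.1,0,0.035,0],
    [5.0,0.1,0,0.035,0],
    [5.0,0.09,0,0.035,0],
    [5.0,0.08,0,0.03,0],
    [5.0,0.07,0,0.03,0],
    [5.0,0,0,0,0],
    [5.0,0,0,0,0],
  ],
)

```text
clock: 15.22
eef_pos: [703.6, 160.7, 139.4]
tool_rot: [0.135, 3.133, 0.0]
contact_force: [2.8, -4.6, 7.3]
grip_width: 61.5
finger_force: 30.0
```

```bash
cat > chk.py <<'E'
from h import *
from scipy.optimize import brentq
o=observe(); w=camera("wrist"); C=cradle(627,166.3,np.radians(-4.756))
go(627+77.9*.9966,166.3-77.9*.083+1,135.6,175.24)
im=w["pixels"].astype(int); v=next(v for v in range(150,260) if im[v,255].sum()<220)
f=lambda x:wproj(w,o,C(np.array([[x,0,31.]])))[0,1]-v
try: print("row",v,"tube offset uphill",round(brentq(f,50,110)-72,1), "M",o["moment"].round(2))
except Exception as e: print(v,e)
E
python3 chk.py
```

```text
shift cm [-0.1   0.02  0.38] spin -0.003 at [703.6 160.7 139.4] head 175.1 F [ 3.5 -3.4  7.5] w 61.6 q [ 0.21  0.65  1.45 -0.    1.04 -1.28] t 15.2667
row 214 tube offset uphill -0.3 M [-0.42 -0.48 -0.24]
```

Call:
apply_moves(
  motion=[
    [5.0,0.06,0,0.02,0],
    [5.0,0.06,0,0.02,0],
    [5.0,0.06,0,0.02,0],
    [5.0,0.06,0,0.02,0],
    [5.0,0,0,0,0],
    [5.0,0,0,0,0],
    [5.0,0,0,0,0],
    [5.0,0,0,0,0],
    [5.0,0,0,0,0],
    [5.0,0,0,0,0],
  ],
)

```text
clock: 16.1
eef_pos: [703.5, 160.7, 139.5]
tool_rot: [0.135, 3.128, 0.001]
contact_force: [9.2, -5.0, 6.0]
grip_width: 61.6
finger_force: 30.0
```

```bash
python3 chk.py
```

```text
shift cm [-0.11  0.02  0.38] spin -0.003 at [703.5 160.7 139.4] head 175.1 F [ 8.5 -4.4  5.9] w 61.9 q [ 0.21  0.65  1.45 -0.    1.03 -1.27] t 16.15
row 214 tube offset uphill -0.7 M [-0.68 -1.46 -0.27]
```

Call:
apply_moves(
  motion=[
    [5.0,-0.12,0,0,0],
    [6.2,0,0,0,0],
    [6.4,0,0,0,0],
    [6.8,0,0,0,0],
    [7.4,0,0,0,0],
    [7.6,0,0,0,0],
    [7.6,0,0,0,0],
    [7.6,0,0,0,0],
    [7.6,0,0,0,0],
    [7.6,0,0,0,0],
  ],
)

```text
clock: 16.98
eef_pos: [700.1, 161.5, 136.4]
tool_rot: [0.134, 3.139, 0.0]
contact_force: [2.0, 1.5, 0.3]
grip_width: 76.0
finger_force: 0.7
```

```bash
python3 chk.py
```

```text
shift cm [-0.45 -0.02  0.08] spin -0.002 at [700.1 161.5 136.4] head 175.1 F [ 1.1  0.4 -0.5] w 76.2 q [ 0.21  0.65  1.46  0.    1.03 -1.28] t 17.0333
row 223 tube offset uphill -0.6 M [ 0.18 -0.41  0.06]
```

The tube is in the saddles against the stop and released. Now I'll retreat upward and close the fingers.

Call:
apply_moves(
  motion=[
    [7.6,-0.2,0,-0.5,0],
    [7.6,-0.1,0,-1.5,0],
    [7.6,0,0,-2.8,0],
    [7.6,0,0,-3.6,0],
    [7.6,0,0,-3.6,0],
    [7.6,0,0,-3.0,0],
    [4.0,0,0,-1.5,0],
    [0,0,-2.0,0,0],
    [0,0,-3.0,0,0],
    [0,0,-3.0,0,0],
  ],
)

```text
clock: 17.87
eef_pos: [695.7, 81.1, 302.1]
tool_rot: [0.132, 3.139, -0.0]
contact_force: [0.7, -0.7, -0.6]
grip_width: 53.0
finger_force: 0.0
```

```bash
cat > k.py <<'E'
from h import *
import sys
C=cradle(627,166.3,np.radians(-4.756))
def tcp(y,z): return C(np.array([[55,y-13.5,z]]))[0]   # finger's +y bottom corner at cradle (55,y,z)
if __name__=="__main__":
    y,z=map(float,sys.argv[1:3]); go(*tcp(y,z),175.24)
E
python3 k.py -95 100; python3 - <<'E'
from h import *
import pickle
w=camera("wrist"); s=camera("scene"); t=camera("top"); o=observe(); pickle.dump((o,w,s,t),open("c11.pkl","wb"))
a=np.hstack([w["pixels"],s["pixels"][130:322,250:394].repeat(2,0).repeat(2,1)])
cv2.imwrite("pics/w11.png",a)
E
```

```text
shift cm [ 6.8  -2.93  7.03] spin -0.001 at [695.7  81.1 302.1] head 175.2 F [ 0.7 -0.7 -0.6] w 53.0 q [ 0.1   0.47  1.37 -0.    1.3  -1.39] t 17.8667
```

View pics/w11.png

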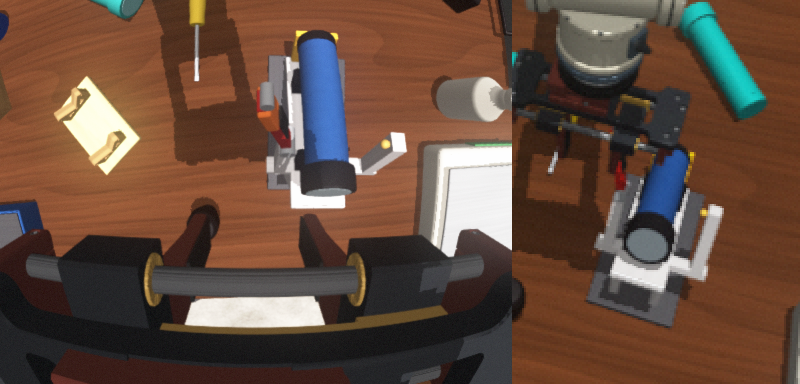

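The wrist and scene views show the tube lying in both saddles with its narrow end at the yellow stop, wrist (318,37). The keeper is still open at (270,110). Moving to the keeper's outer side.

Call:
apply_moves(
  motion=[
    [0,0.8,-2.0,0,0],
    [0,2.0,-2.4,0,0],
    [0,2.0,0,0,0],
    [0,2.0,0,0.5,0],
    [0,0,0,1.8,0],
    [0,0,0,2.2,0],
    [0,0,0,1.7,0],
    [0,0,0,0.8,0],
    [0,0,0,0,0],
    [0,0,0,0,0],
  ],
)

```text
clock: 18.85
eef_pos: [624.9, 43.9, 231.6]
tool_rot: [-0.134, -3.138, -0.0]
contact_force: [0.6, 0.5, 0.1]
grip_width: 0.8
finger_force: 0.0
```

```bash
python3 k.py -95 100; python3 - <<'E'
from h import *
from k import tcp
for y,z in((-53,108),):pass
C=cradle(627,166.3,np.radians(-4.756)); X=R.from_rotvec(observe()["tool_rot"]).as_matrix()
p=tcp(-95,100); 
for th,r in((1.57,75),(1.35,76),(1.1,78),(.9,80),(.7,81),(.5,82),(.35,83),(.2,84)):
    q=tcp(-48+r*np.cos(th)-5*np.sin(th),34+r*np.sin(th)+5*np.cos(th)); print(th,np.round(X.T@(q-p)/10,2)); p=q
E
```

```text
shift cm [ 0.05  1.36 -0.03] spin -0.002 at [624.9  43.9 231.6] head 175.1 F [0.6 0.5 0.1] w 0.8 q [ 0.05  0.42  1.62  0.    1.11 -1.43] t 18.85
1.57 [ 0.39  4.21 -0.82]
1.35 [ 0.01  1.67 -0.02]
1.1 [-0.14  1.92  0.31]
0.9 [-0.25  1.49  0.54]
0.7 [-0.41  1.29  0.89]
0.5 [-0.52  1.08  1.12]
0.35 [-0.44  0.67  0.96]
0.2 [-0.49  0.51  1.05]
```

Call:
apply_moves(
  motion=[
    [0,0.11,1.39,-0.21,0],
    [0,0.11,1.39,-0.21,0],
    [0,0.11,1.39,-0.21,0],
    [0,0.11,1.4,-0.21,0],
    [0,0,0.84,0,0],
    [0,0,0.83,0,0],
    [0,-0.07,0.96,0.15,0],
    [0,-0.07,0.96,0.16,0],
    [0,-0.12,0.75,0.27,0],
    [0,-0.13,0.74,0.27,0],
  ],
)

```text
clock: 19.68
eef_pos: [633.4, 150.3, 230.8]
tool_rot: [-0.134, -3.138, 0.0]
contact_force: [0.9, -1.0, 0.6]
grip_width: 0.2
finger_force: 0.4
```

```bash
python3 k.py -2.2 99.8; python3 - <<'E'
from h import *
w=camera("wrist"); s=camera("scene")
cv2.imwrite("pics/w12.png",np.hstack([w["pixels"],s["pixels"][130:322,250:394].repeat(2,0).repeat(2,1)]))
E
```

```text
shift cm [ 0.01 -0.02 -0.09] spin -0.002 at [633.4 150.3 230.8] head 175.1 F [ 0.9 -1.   0.6] w 0.2 q [ 0.21  0.45  1.56 -0.    1.13 -1.27] t 19.6833
```

View pics/w12.png

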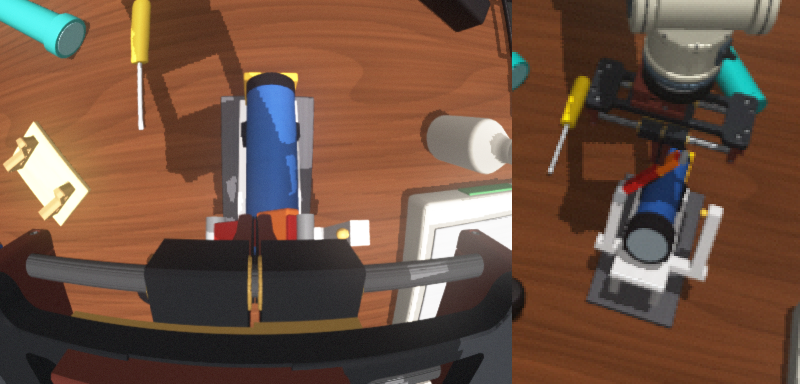

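Call:
apply_moves(
  motion=[
    [0,-0.2,0.65,0.44,0],
    [0,-0.21,0.64,0.45,0],
    [0,-0.26,0.54,0.56,0],
    [0,-0.26,0.54,0.56,0],
    [0,-0.22,0.34,0.48,0],
    [0,-0.22,0.33,0.48,0],
    [0,-0.25,0.26,0.45,0],
    [0,-0.24,0.25,0.45,0],
    [0,0,0,0,0],
    [0,0,0,0,0],
  ],
)

```text
clock: 20.62
eef_pos: [654.8, 183.4, 192.2]
tool_rot: [-0.134, -3.138, 0.0]
contact_force: [-0.5, 0.1, -0.7]
grip_width: 0.3
finger_force: 0.0
```

```bash
python3 k.py 35 39
```

```text
shift cm [-0.71  0.22  1.56] spin -0.002 at [654.8 183.4 192.2] head 175.1 F [-0.5  0.1 -0.7] w 0.3 q [ 0.26  0.54  1.52  0.    1.09 -1.23] t 20.6167
```

Call:
apply_moves(
  motion=[
    [0,-0.2,0.1,0.3,0],
    [0,-0.2,0.1,0.3,0],
    [0,-0.2,0,0.2,0],
    [0,-0.1,0,0.15,0],
    [0,0,0,0.12,0],
    [0,0,0,0.12,0],
    [0,0,0,0.1,0],
    [0,0,0,0.1,0],
    [0,0,0,0,0],
    [0,0,0,0,0],
  ],
)

```text
clock: 21.45
eef_pos: [662.6, 184.8, 179.7]
tool_rot: [0.134, 3.137, 0.001]
contact_force: [-1.4, 0.3, 6.2]
grip_width: 0.7
finger_force: 3.2
```

```bash
python3 k.py 35 39
```

```text
shift cm [0.06 0.01 0.31] spin -0.003 at [662.6 184.8 179.7] head 175.1 F [-1.4  0.3  6.2] w 0.7 q [ 0.25  0.56  1.51 -0.    1.07 -1.23] t 21.45
```

Call:
apply_moves(
  motion=[
    [0,0,0,0.1,0],
    [0,0,0,0.1,0],
    [0,0,0,0.1,0],
    [0,0,0,0.1,0],
    [0,0,0,0,0],
    [0,0,0,0,0],
    [0,0,0,0,0],
    [0,0,0,0,0],
    [0,0,0,0,0],
    [0,0,0,0,0],
  ],
)

```text
clock: 22.28
eef_pos: [662.9, 184.8, 178.9]
tool_rot: [0.134, 3.136, 0.001]
contact_force: [-8.6, -2.2, 24.0]
grip_width: 0.2
finger_force: 12.2
```

```bash
python3 k.py 35 39
```

```text
shift cm [0.09 0.01 0.23] spin -0.003 at [662.9 184.8 178.9] head 175.1 F [-8.6 -2.2 24. ] w 0.2 q [ 0.25  0.56  1.51 -0.    1.07 -1.23] t 22.2833
```

Call:
apply_moves(
  motion=[
    [0,0,0,-0.4,0],
    [0,0,0,-1.0,0],
    [0,0,0,-2.5,0],
    [0,0,0,-3.5,0],
    [0,0,0,-3.5,0],
    [0,0,0,-2.5,0],
    [0,-2.5,0,-1.0,0],
    [0,-3.0,0,0,0],
    [0,-2.0,0,0,0],
    [0,0,0,0,0],
  ],
)

```text
clock: 23.12
eef_pos: [739.4, 177.4, 318.2]
tool_rot: [0.136, 3.137, -0.0]
contact_force: [-0.4, -0.7, -0.3]
grip_width: 0.4
finger_force: 0.0
```

```bash
python3 - <<'E'
from h import *
np.set_printoptions(precision=1,suppress=True)
o=observe(); w=camera("wrist"); s=camera("scene"); C=cradle(627,166.3,np.radians(-4.756))
cv2.imwrite("pics/w13.png",np.hstack([cv2.resize(w["pixels"][60:220,180:350],(425,400),interpolation=cv2.INTER_CUBIC),cv2.resize(s["pixels"][180:290,270:370],(364,400),interpolation=cv2.INTER_CUBIC)]))
for th in(0,.1,.15):
    P=C(np.array([[64,-48+92*np.cos(th)-5*np.sin(th),34+92*np.sin(th)+5*np.cos(th)],[46,-48+92*np.cos(th)-5*np.sin(th),34+92*np.sin(th)+5*np.cos(th)]]))
    print(th,((wproj(w,o,P)-[180,60])*2.5).ravel(),((proj(s,P)-[270,180])*3.64+[425,0]).ravel())
print(((wproj(w,o,C(np.array([[-100,0,25.],[-100,28,12],[-100,-28,12]])))-[180,60])*2.5).ravel(),o["contact_force"])
E
```

```text
0 [247.  129.9 245.5  90.4] [679.3 207.  682.8 191.3]
0.1 [246.3 119.8 244.8  79.5] [681.1 196.1 684.6 180.5]
0.15 [245.  114.6 243.5  73.9] [681.5 190.5 685.  175. ]
[ 146.4 -135.9  200.6 -119.7   94.6 -117.3] [-0.4 -0.7 -0.3]
```

View pics/w13.png

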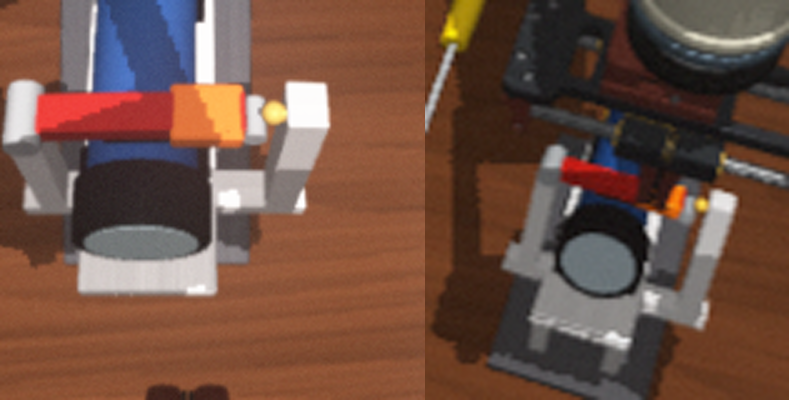

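The keeper lies flat across the tube with its nose at the ball, wrist crop (265,112). Its edges match angle 0 rather than 0.1. The robot is clear, so I'm handing in.

```bash
python3 -c "
from bench import finish_job
print(finish_job())"
```

```text
the job is handed in; nothing more can be done
None
```

I handed the job in at about 23 s: the tube lies in both saddles, wide end uphill and narrow end against the yellow stop, with the keeper pressed shut. At 24 N the keeper stopped moving and the camera shows it flat at the ball, but I had no direct reading of the click. No other object was touched, and the judge returned no score.

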